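# Close the bench shield's sash with the hook rod

## Task

Take the hook rod from its stand, catch the red ring at the top of the clear shield's sash with its hook, and draw the sash down with the rod until it is fully home on its seal, never pulling or pushing on the shield harder than 15 N. Then stand the rod upright in its stand again, let go of it, and leave the sash shut. Keep the gripper itself off the shield, and do not disturb the bottles, the tip box or the tube rack.

Things in the scene. Friction and masses are not known exactly. Their poses are not given: they have to be found in the camera images.
- shield: Clear acrylic bench shield, 220 deep, 360 wide, 404 high, open at the back. Origin: on the bench under the middle of the sash; its +x points into the box, away from the side one works on, z up. The sash slides straight up and down in its front. But for the ring and its fitting, nothing of the shield comes more than 10 mm in front (-x) of the origin.
- sash (a joint): Sash height in m: 0 = fully home, 0.135 = fully up; starts at 0.085 to 0.12. Clear pane 322 wide, 200 high, with rails. Stiff in its guides, it stays where left; about 3 to 6 N moves it down. Over the last 5 mm the rubber seal pushes back, up to 4 N more; at 0 it stops dead. The ring turns stiffly and stays where left; its turn is NOT measured: see it or feel for it.
- ring_pin (a point): Swivel pin of the ring, in a 12 mm wide steel clevis amid the sash's top rail: 20 mm in front of the rail, 210 mm above the bench plus the sash value; axes as the shield's. A red ring turns on it, lying level at this height: 6 mm wire, 22 inner, 34 outer diameter, centre 36 mm from the pin, turned up to 1.2 rad to either side of straight out (-x).
- rod: Cranked hook rod, 210 high, 0.1 to 0.16 kg. Origin: centre of its foot, z up. Blue handle 28 (x) x 18 (y), up to 100 mm (lowest 8 mm: 24 x 14). From its top a 9 mm steel shaft leans out to x = 34 at 155 mm up, then rises straight; the top runs 30 mm along +x (centre line 205 mm up, underside 200) to x = 64 and turns down as a round-ended prong, its end 174.5 mm up.
- hook_tip (a point): The lowest point of the hook's downward prong, on the prong's axis (x = 64, y = 0, z = 174.5 mm in the rod's frame). Axes as the rod's.
- stand: The rod's stand, fixed to the bench: steel disc 110 across, 8 high, with a grey block 60 (x) x 50 (y), 43 high, that has a socket 33 x 23 mm, 35 deep, chamfered 4 mm at the mouth. Origin: on the bench under the socket's centre; z up. The rod starts standing in it, its axes parallel to the stand's, hook to +x.
- socket (a point): Centre of the socket's floor, 8 mm above the bench, 35 mm below the block's top. The rod's foot stands on it. Axes as the stand's.
- bottle_a: White reagent bottle, 64 across, 130 high. Origin: centre of its underside. Leave alone.
- bottle_b: White reagent bottle with a paper label, 60 across, 120 high. Origin: centre of its underside. Leave alone.
- tip_box: Blue pipette-tip box with a clear lid, 85 x 120 x 67 mm. Origin: centre of its underside. Leave alone.
- tube_rack: Blue rack with capped test tubes, 90 x 200 mm, 111 high, standing inside the shield. Origin: centre of its underside. Leave alone.
Mind the look-alikes: they are no part of the job. Several things have the shape of the rod; the one meant has the colours described above.

How it is judged:
By the outcome, as a careful person would: the job done as asked, in the order asked, and still so for the second after the job is handed in, with the robot touching nothing.
It also fails if it takes over 69 s, if anything falls off the work surface, if the arm or the gripper's body presses on something with over 40 N, if the wrist force passes 120 N, or if a joint passes its speed limit or range.

## Robot

A 6-joint arm with a two-finger parallel gripper is mounted at the origin on the work surface. World frame = base frame: x ahead of the robot, y to its left, z up, the work surface at z = 0. Lengths are in mm, angles in rad, forces in N, time in s.
With the tool pointing down it reaches from about 300 to 775 mm from the base axis. Payload 14.6 kg.
Tool frame: the origin (TCP) lies between the finger pads; the fingertips stand manip.tip_reach ahead of it and the grasp point (between the pads) lies 5 mm behind it (manip.tip_reach is the distance from the TCP to the fingertips, in mm); z points along the fingers, y is the line along which they close (so a half turn about z gives the same grasp; the last joint's range is limited). The gripper opens to 94 mm and grips with 3 to 60 N. Pads are 16 mm wide; open, the fingers measure 119 mm over their backs; the gripper's body (75 mm by 177 mm) begins 78 mm behind the grasp point.
Start: joints at [1.132, 0.3, 1.521, -0, 1.321, -0.067], TCP at [199.808, 512.412, 219.446] pointing down, gripper open.
Joint ranges: [-3.03, 3.03], [-0.79, 2.21], [0.23, 2.52], [-1.04, 4.18], [0, 3.07], [-2.55, 2.55]. Speed limits (rad/s): [2.22, 2.22, 2.57, 3.14, 3.14, 3.14].

## Interface

Orientations are given as [roll, pitch, yaw] about the fixed x, y, z axes, in that order (R = Rz(yaw) Ry(pitch) Rx(roll)).
In Python, from cell import manip gives the robot as it stands. The module is installed in compiled form; this text tells all that it offers.
- The arm moves only by the shell command python3 -m creep 'ROWS' [FORCE]. ROWS is JSON, a list of rows, each a list of 3 entries, a list of its own where there are three numbers: the opening, from -1 (shut) to 1 (fully open), then the shift along the tool's x, y, z in cm, then the turn about the tool's z in units of 5 degrees (1.0 is 5 degrees). In form: [[grip, [tx, ty, tz], roll], ...]. A call has 1 to 12 rows; each row is the pose to reach, as a shift and turn from the pose commanded when the call began, along the tool's axes at that moment; what a row does not reach only later rows make up. A row lasts 1/10 s, in which the tool goes at most 50 mm and 8.59 degrees, less where a joint would pass 70% of its speed; a pose out of reach is approached as far as the arm can. A call with a gripper value outside its range is refused whole. The fingers move at their own pace and stop on an object; FORCE is the grip in N (left out, the last holds). Time passes only in rows, so rows that repeat a pose let the fingers close. It gives the time, the measured TCP pose, the force, the opening and the grip force at its end, in the units of the state.
- manip.read_state(): the state, without advancing time (a new reading comes with each control period).
- manip.camera(name): name is "scene" or "side" or "wrist"; returns the picture (400x640x3 uint8, red, green, blue); there is no depth.
- manip.camera_params(name): a dict with "fovy" (degrees; the focal length in pixels is half the picture's height over the tangent of half this angle, whatever the lens; pixels are square), "cx", "cy" (the principal point, pixels), "k1" (the pictures are not rectified: a ray, as slopes to the right and down, at radius r is drawn at 1 + k1 r^2 times it, then the intrinsics apply), "origin" and "attitude" of the camera in the world. Camera axes: x right, y down, z forward; pixel columns grow to the right and rows downward; lengths in mm; the calibration is good to about 2 mm. A picture is of the moment at which its call begins: read the wrist's pose just before it. camera_params takes no time and is no camera call; for the wrist camera it gives the pose at the moment of the call.
- manip.sign_off(): hands the job in; it is judged then, once.
The state is a dict: "clock": time; "joints": joint angles; "qd": joint speeds; "effort": joint torques, N m; "eef_pos": TCP position; "eef_rot": TCP orientation; "wrist_force": force on the tool from outside, world axes, zero at the start; "moment": the same for the moment, N m; "finger_gap": finger opening in mm; "finger_force": force on a finger pad.
Only numpy, scipy, OpenCV 4.12 (cv2) and the standard library are available. Lean on these libraries where they do the work, as an engineer would, in place of code of your own. Each camera call takes 0.05 s, during which the arm holds its last target. There are 200 camera calls.

## Working session

There is one attempt and no reset: what is moved stays moved. The work goes in short steps, Python scripts to look and compute and a shell command to move; the robot and the scene stay as the last step left them, time stands still between calls to the robot, and variables do not carry over. Pictures are saved under pics/ and viewed, at most 10 in all, crops included, and the job is handed in when it is done.

```bash
mkdir -p pics; python3 - <<'E'
from cell import manip
import cv2,numpy as np
s=manip.read_state();print(s['clock'],s['eef_pos'],s['eef_rot'],manip.tip_reach)
for n in("scene","side","wrist"):
    print(n,manip.camera_params(n)); im=manip.camera(n); cv2.imwrite(f'pics/{n}0.png',im[:,:,::-1])
E
```

```text
0.0 [199.70928314 512.18961426 218.87215178] [-3.14041923e+00 -7.74735136e-05  2.76981936e+00] 14.0
scene {'fovy': 50.06222303114269, 'cx': 323.29118510125585, 'cy': 198.22393373676633, 'k1': -0.09453598561041027, 'origin': array([ 415.7142217 ,  361.02665651, 1483.78761674]), 'attitude': array([-2.82466372,  0.00675934, -2.69838118])}
side {'fovy': 56.265765857080396, 'cx': 315.35654940816, 'cy': 199.78969737820003, 'k1': -0.028415509850331054, 'origin': array([ 217.19252352, -655.36196561,  973.30021514]), 'attitude': array([-2.41903084, -0.01674787, -0.55125317])}
wrist {'fovy': 69.6032917363149, 'cx': 318.88141903626826, 'cy': 202.1445481343891, 'k1': 0.006274556227556855, 'origin': array([133.85992384, 538.55531361, 383.91290217]), 'attitude': array([2.89565783e+00, 3.09155741e-04, 1.19932158e+00])}
```

View pics/scene0.png

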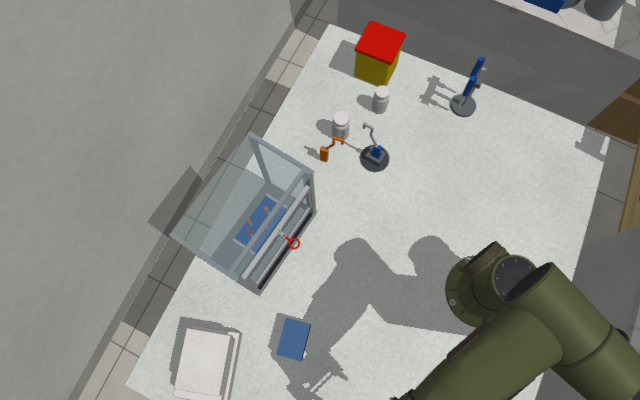

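View pics/side0.png

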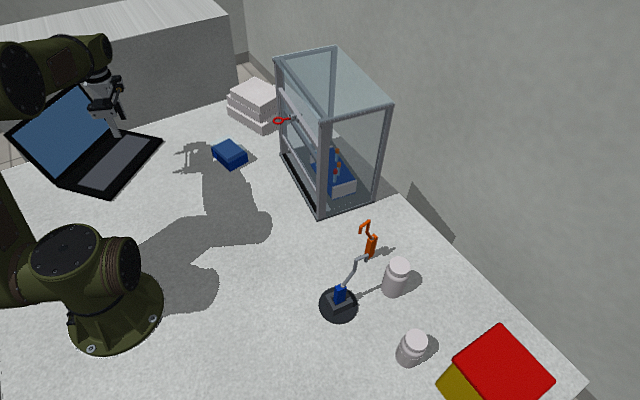

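The scene picture shows candidates for the rod: a steel rod with a blue handle in a grey stand at about scene (375,150), an orange one at (332,147), and an all-blue one at (472,85). The shield is at about (255,215) with the red ring at (293,243). In the side view the rod is at (345,285), the orange one at (368,240) and the ring at (280,121).

```bash
cat > h.py <<'E'
import numpy as np,cv2
from scipy.spatial.transform import Rotation as R
from scipy.optimize import least_squares
def KRD(p):
    f=200/np.tan(np.radians(p['fovy'])/2)
    return f,R.from_euler('xyz',p['attitude']).as_matrix(),np.array(p['origin'])
def proj(p,X):
    f,A,o=KRD(p); c=(np.atleast_2d(X)-o)@A; s=c[:,:2]/c[:,2:]
    s=s*(1+p['k1']*(s**2).sum(1,keepdims=True)); return s*f+[p['cx'],p['cy']]
def ray(p,uv):
    f,A,o=KRD(p); d=(np.array(uv,float)-[p['cx'],p['cy']])/f; s=d.copy()
    for _ in range(20): s=d/(1+p['k1']*(s@s))
    return o,A@np.r_[s,1]
def onz(p,uv,z):
    o,d=ray(p,uv); return o+d*(z-o[2])/d[2]
def tri(obs):
    M=0;b=0
    for p,uv in obs:
        o,d=ray(p,uv);d=d/np.linalg.norm(d);P=np.eye(3)-np.outer(d,d);M=M+P;b=b+P@o
    return np.linalg.solve(M,b)
E
python3 - <<'E'
import cv2,numpy as np
a=cv2.imread('pics/scene0.png');b=cv2.imread('pics/side0.png')
def c(i,x,y,w,h,k): return cv2.resize(i[y:y+h,x:x+w],None,fx=k,fy=k,interpolation=cv2.INTER_CUBIC)
A=c(a,310,110,100,75,4);B=c(b,310,210,100,120,4)[:480]
C=c(a,220,170,100,75,4); D=c(b,260,90,100,75,4)
out=np.zeros((600,800,3),np.uint8)
out[:300,:400]=A; out[300:,:400]=C
out[:480,400:]=B; out[480:,400:]=D[60:180]
cv2.imwrite('pics/c1.png',out)
E
```

```text
(no output)
```

View pics/c1.png

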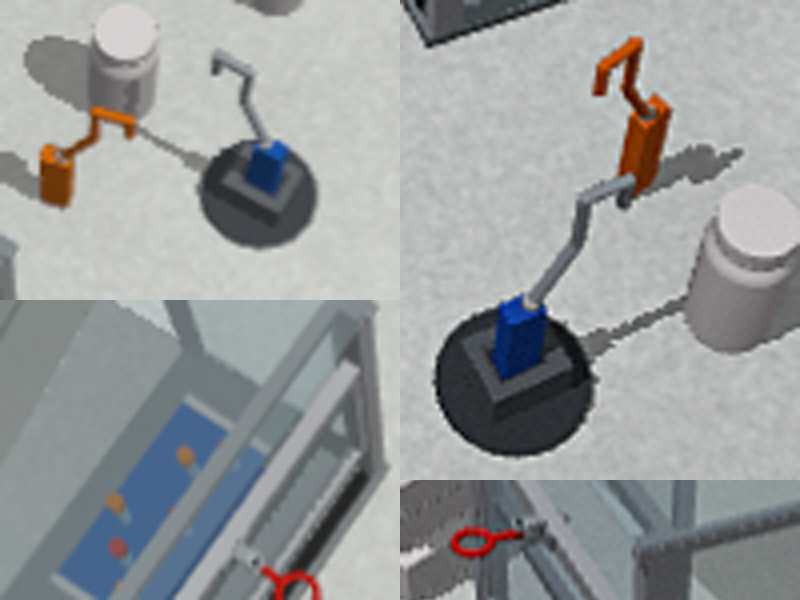

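```bash
cat > fit.py <<'E'
from h import *
from cell import manip
S=manip.camera_params('scene');D=manip.camera_params('side')
def T(q,X):
    c,s=np.cos(q[2]),np.sin(q[2]);X=np.atleast_2d(X)
    return np.c_[q[0]+c*X[:,0]-s*X[:,1],q[1]+s*X[:,0]+c*X[:,1],X[:,2]]
b=8
Kp=np.array([[64,0,174.5+b],[64,0,205+b],[34,0,205+b],[34,0,155+b],[0,0,0]],float)
so=np.array([[364.3,128],[364.3,124.3],[372.8,128.3],[371.3,134.8],[374.5,158.2]])
do=np.array([[366,260.8],[368,255],[356.3,259.3],[354.5,270.8],[338.8,305.5]])
f=lambda q:np.r_[(proj(S,T(q,Kp))-so).ravel(),(proj(D,T(q,Kp))-do).ravel()]
x0=onz(S,so[4],0)
best=min((least_squares(f,[x0[0],x0[1],y],loss='soft_l1') for y in np.arange(-3,3,1)),key=lambda r:r.cost)
print('stand',best.x,best.cost);print(f(best.x).reshape(-1,2).round(1).tolist())
rc=tri([(S,(294.5,241.8)),(D,(278.3,120.3))]);pin=tri([(S,(281.3,233)),(D,(292.5,118))])
print('ringc',rc,'pin',pin,np.linalg.norm(rc-pin))
C=np.array([[-10,-180,0],[-10,-180,404],[-10,180,404],[-10,180,0],[210,-180,404],[210,180,404],[210,-180,0]],float)
# near (side view) = -?y decided by fit
obsS={0:(316,211),1:(314,173)}; 
sd=[(318,219),(322,123),(276,58),(281,152),(394,105),(335,46),(376,204)]
sc=[(316,211),(314,173),(238,279),(260,293),(250,133),None,None]
def g(q):
    X=C.copy();X[:,0]+=q[3]
    X[4:,0]+=0
    r=[]
    P=T(q,X);a=proj(S,P);d=proj(D,P)
    for i in range(7):
        r+=list(d[i]-sd[i])
        if sc[i]: r+=list(a[i]-sc[i])
    return np.r_[r,q[3]/5]
best=min((least_squares(g,[pin[0],pin[1],y,0],loss='soft_l1') for y in np.arange(-3,3,1)),key=lambda r:r.cost)
print('shield',best.x,best.cost,g(best.x).round(1).tolist())
q=best.x;loc=lambda p:R.from_euler('z',-q[2]).apply(p-[q[0],q[1],0])
print('ring local',loc(rc),'pin local',loc(pin))
E
python3 fit.py
```

```text
stand [ 528.86275006 -300.25932185   37.61980567] 4.173998602426328
[[-1.3, -0.2], [-0.5, -0.8], [-1.0, -0.8], [-1.0, -0.5], [-0.4, -0.2], [-0.7, 1.1], [-1.2, 0.1], [-0.2, 0.5], [-0.4, -0.1], [-0.7, 0.3]]
ringc [607.06863521 165.4283018  301.08577506] pin [652.05262791 158.45418112 297.45510016] 45.66595842718988
shield [ 6.67219138e+02  1.53190029e+02 -1.35923003e-01  3.21434902e-05] 26.524455578829418 [-0.5, 4.2, 1.4, -0.7, -1.1, 0.1, 0.5, -5.0, -3.5, -1.2, -2.4, 0.4, -1.4, 3.4, -0.5, 1.8, 2.5, -1.2, -0.4, -4.3, 1.9, -1.7, -0.3, -0.6, 0.0]
ring local [-61.25406075   3.9747098  301.08577506] pin local [-15.73994249   3.16046322 297.45510016]
```

The chosen rod is the steel one with the blue handle in the dark stand (scene 374,150). The orange and all-blue ones are the wrong colour. The crop also shows the ring at scene (294,242), turned slightly to one side. Next I'll get a closer wrist view of the ring on the way.

```bash
python3 -m creep '[[1,[-43.4,-20.4,-13.6],-3.3],[1,[-43.4,-20.4,-13.6],-3.3],[1,[-43.4,-20.4,-13.6],-3.3],[1,[-43.4,-20.4,-13.6],-3.3],[1,[-43.4,-20.4,-13.6],-3.3],[1,[-43.4,-20.4,-13.6],-3.3],[1,[-43.4,-20.4,-13.6],-3.3],[1,[-43.4,-20.4,-13.6],-3.3],[1,[-43.4,-20.4,-13.6],-3.3],[1,[-43.4,-20.4,-13.6],-3.3],[1,[-43.4,-20.4,-13.6],-3.3],[1,[-43.4,-20.4,-13.6],-3.3]]'
cat > look.py <<'E'
import sys,cv2,pickle
from cell import manip
n=sys.argv[1]; s=manip.read_state(); p=manip.camera_params('wrist'); im=manip.camera('wrist')[:,:,::-1]
cv2.imwrite(f'pics/{n}.png',im); pickle.dump(p,open(f'{n}.pkl','wb'))
print(s['clock'],s['eef_pos'],s['eef_rot'],s['joints'],s['qd'].round(3) if hasattr(s['qd'],'round') else s['qd'],p['origin'])
E
python3 look.py w1
```

```text
clock: 1.35
eef_pos: [530.5, 163.9, 355.0]
eef_rot: [-3.141, -0.001, 3.056]
wrist_force: [-1.2, 0.7, -0.5]
finger_gap: 93.8
finger_force: 0.0
1.35 [530.51855497 163.87377796 354.96337984] [-3.14143360e+00 -7.32847717e-04  3.05579422e+00] [ 2.33595436e-01  2.50946181e-01  1.27437557e+00  7.91841696e-05
  1.61701663e+00 -1.25139889e+00] [ 0.048 -0.02   0.033  0.005 -0.006  0.016] [460.17196039 170.54336462 519.98236871]
```

View pics/w1.png

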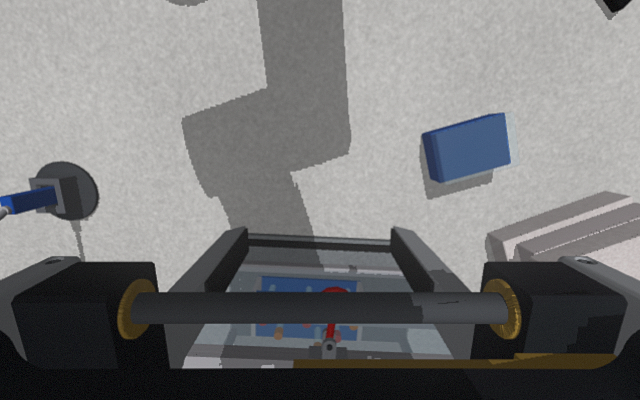

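The wrist view shows the clevis at about (329,346). The gripper bar hides most of the ring, which pokes out at about (333,290). The stand is at (65,190). I'll use the fixed cameras' red masks for the ring and move over the stand for a close view.

```bash
python3 -m creep '[[1,[-10.8,-44.6,0],0],[1,[-10.8,-44.6,0],0],[1,[-10.8,-44.6,0],0],[1,[-10.8,-44.6,0],0],[1,[-10.8,-44.6,0],0],[1,[-10.8,-44.6,0],0],[1,[-10.8,-44.6,0],0],[1,[-10.8,-44.6,0],0],[1,[-10.8,-44.6,0],0],[1,[-10.8,-44.6,0],0],[1,[-10.8,-44.6,0],0],[1,[-10.8,-44.6,0],0]]'
python3 look.py w2
python3 - <<'E'
from h import *
from cell import manip
S=manip.camera_params('scene');D=manip.camera_params('side')
for n,p,(x0,y0,x1,y1) in(('scene',S,(270,225,310,255)),('side',D,(262,105,305,135))):
    im=cv2.imread(f'pics/{n}0.png')[y0:y1,x0:x1].astype(int)
    m=((im[:,:,2]>120)&(im[:,:,1]<90)&(im[:,:,0]<90)).astype(np.uint8)
    for r in m: print(''.join('.#'[v] for v in r))
    print(n,x0,y0)
E
```

```text
clock: 2.6
eef_pos: [600.7, -286.7, 355.5]
eef_rot: [3.141, 0.0, 3.06]
wrist_force: [-0.5, -0.2, 0.8]
finger_gap: 93.8
finger_force: 0.0
2.6 [ 600.68006662 -286.74460535  355.54496645] [3.14126553e+00 1.14221440e-05 3.05955470e+00] [-5.00509471e-01  5.34285272e-01  8.87699882e-01  3.06936071e-04
  1.71972999e+00 -1.98922232e+00] [ 0.01  -0.016  0.001 -0.001 -0.    -0.004] [ 530.1779467  -280.40697905  520.4855193 ]
........................................
........................................
........................................
........................................
........................................
........................................
........................................
........................................
........................................
........................................
........................................
........................................
...............###......................
...............####..######.............
.................############...........
..................#####...###...........
...................##....
[... 1195 characters left out ...]
...######..................
...........#........##.....................
...........##......##......................
...........#########.......................
............#######........................
...........................................
...........................................
...........................................
...........................................
...........................................
...........................................
...........................................
...........................................
...........................................
...........................................
...........................................
side 262 105
```

View pics/w2.png

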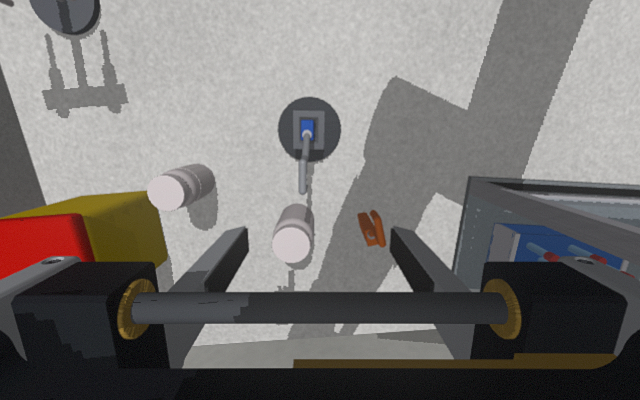

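The wrist view over the stand shows the disc at about (309,129), the blue handle at (307,127) and the hook prong near (303,190). A bottle is below the hook at (293,235) and the orange look-alike is at (372,230).

```bash
python3 - <<'E'
from h import *
from cell import manip
import pickle
S=manip.camera_params('scene');D=manip.camera_params('side');W=pickle.load(open('w2.pkl','rb'))
rc=tri([(S,(293.6,243.1)),(D,(277.6,119.8))]);print('ringc',rc,proj(S,rc),proj(D,rc))
im=cv2.imread('pics/w2.png').astype(int);
sub=im[90:200,270:350]
dark=(sub.max(2)<75).astype(np.uint8)
c,_=cv2.findContours(dark,0,2);c=max(c,key=cv2.contourArea);e=cv2.fitEllipse(cv2.convexHull(c));print('disc',e[0][0]+270,e[0][1]+90,e[1]); dc=(e[0][0]+270,e[0][1]+90);print('disc xyz',onz(W,dc,8))
b=((sub[:,:,0]>120)&(sub[:,:,2]<90)).astype(np.uint8)
ys,xs=np.nonzero(b);print('blue',xs.min()+270,xs.max()+270,ys.min()+90,ys.max()+90)
for r in sub[20:110:1,15:60]: print(''.join('#' if (v[0]>120 and v[2]<90) else ('.' if v.max()>170 else ('d' if v.max()<75 else '+')) for v in r))
E
```

```text
ringc [607.44524882 169.82855345 300.08711122] [[293.75472853 243.24598239]] [[277.79328274 119.73850226]]
disc 316.3285903930664 152.83041763305664 (15.233216285705566, 21.261016845703125)
disc xyz [ 568.96793017 -287.63546396    8.        ]
blue 301 312 120 139
d++++++++++++++++++++++++++++++++++++++++++++
+++++++++++++++++++++++++++++++++++++++++++++
+++++++++++++++++++++++++++++++++++++++++++++
+++++++++++++++++++++++++++++++++++++++++++++
+++++++++++++++++++++++++++++++++++++++++++++
+++++++++++++++++++++++++++++++++++++++++++++
+++++++++++++++++++++++++++++++++++++++++++++
+++++++++++++++++++++++++++++++++++++++++++++
++++++++++++++++dd++++++dd+++++++++++++++++++
+++++++++++++++++++++++++++++d+++++++++++++++
+++++++++++++++++###########+dd++++++++++++++
++++++++++++++++############+dd++++++++++++++
++++++++++++++++############+dd++++++++++++++
++++++++++++++++############+dd++++++++++++++
++++++++++++++++############+dd++++++++++++++
++++++++++++++++############+dd++++++++++++++
++++++++++++++++############+dd+++++++++d++++
++++++++++++++++############+dd++++++++++++++
++++++++
[... 2603 characters left out ...]
..........
.............++++++++++++++..................
.............++++++++++++++..................
.............++++++++++++++..................
.............++++++++++++++..................
.............+++++++++++++++.................
.............+++++++++++++++.................
.............++++++++++++++..................
.............++++++++++++++..................
..............+++++++.+++++..................
...............+++++..+++++..................
.................+....++++...................
......................++++...................
......................+++++..................
......................+++++..................
.....................+++++...................
```

```bash
python3 - <<'E'
from h import *
import pickle
W=pickle.load(open('w2.pkl','rb'))
c=onz(W,(306.6,129.6),108);print('handle',c)
e=onz(W,(301.5,195.3),210);print('end',e,np.linalg.norm(e[:2]-c[:2]),'yaw',np.arctan2(*(e-c)[1::-1]))
for uv in((301,120),(313,120),(301,140),(313,140)): print(onz(W,uv,108))
E
sed -i 's/^so=.*/&;so=so-.4/;s/^do=.*/&;do=do-.4/' fit.py; python3 fit.py | head -2
```

```text
handle [ 528.51565637 -297.02487143  108.        ]
end [ 598.59421502 -305.01831728  210.        ] 70.53296788626957 yaw -0.11357321815875648
[ 515.12037063 -303.5367374   108.        ]
[ 516.46736737 -287.05149656  108.        ]
[ 541.94042601 -306.14737323  108.        ]
[ 543.31152356 -289.38589226  108.        ]
stand [ 5.29326503e+02 -2.99467680e+02 -8.17705937e-02] 2.5428059937410596
[[-1.1, 0.3], [-0.3, -0.3], [-0.9, -0.3], [-0.8, 0.1], [-0.2, 0.3], [-0.3, 1.2], [-0.8, 0.2], [0.2, 0.6], [-0.0, 0.0], [-0.4, 0.4]]
```

```bash
python3 -m creep '[[1,[4.2,-0.8,0],0.15],[1,[8.3,-1.7,0],0.15],[1,[8.3,-1.7,0],0.15],[1,[8.3,-1.7,5],0.15],[1,[8.3,-1.7,10],0.15],[1,[8.3,-1.7,15],0.15],[1,[8.3,-1.7,18],0.15],[1,[8.3,-1.7,20],0.15],[1,[8.3,-1.7,20],0.15]]'
python3 look.py w3
```

```text
clock: 3.55
eef_pos: [515.9, -296.7, 153.3]
eef_rot: [3.14, -0.003, 3.047]
wrist_force: [0.4, -0.3, 0.0]
finger_gap: 94.1
finger_force: 0.0
3.55 [ 515.94927044 -296.74881982  153.28989412] [ 3.13968407 -0.00333523  3.04650248] [-5.83530576e-01  4.60345130e-01  1.45909893e+00  1.27879482e-04
  1.22598942e+00 -2.05927700e+00] [-0.006 -0.043 -0.063 -0.001  0.051 -0.003] [ 446.05591201 -289.78911311  318.47739521]
```

View pics/w3.png

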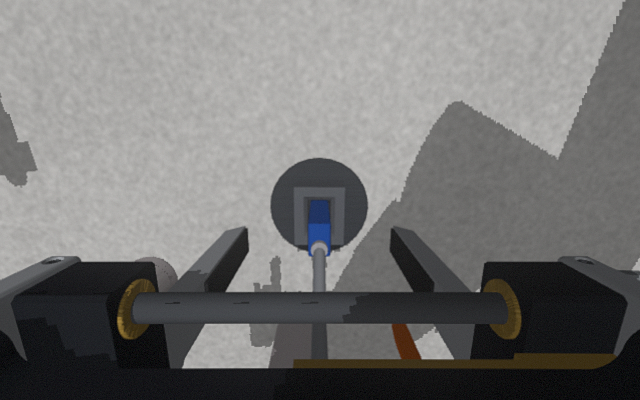

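The rod is centred between the fingers at about u=319, with its yaw aligned. I'll descend and grip.

```bash
python3 -m creep '[[1,[0,0,3],0],[1,[0,0,5],0],[1,[0,0,6.5],0],[1,[0,0,7.1],0],[1,[0,0,7.1],0],[1,[0,0,7.1],0]]' && python3 -m creep '[[-1,[0,0,0],0],[-1,[0,0,0],0],[-1,[0,0,0],0],[-1,[0,0,0],0],[-1,[0,0,0],0],[-1,[0,0,0],0],[-1,[0,0,0],0],[-1,[0,0,0],0],[-1,[0,0,0],0],[-1,[0,0,0],0]]' 55
```

```text
clock: 4.2
eef_pos: [516.8, -299.0, 85.7]
eef_rot: [-3.141, 0.002, 3.045]
wrist_force: [-0.2, 0.0, 0.7]
finger_gap: 94.2
finger_force: 0.0
clock: 5.2
eef_pos: [516.2, -298.8, 84.4]
eef_rot: [3.142, 0.0, 3.045]
wrist_force: [-1.4, 0.1, -1.0]
finger_gap: 17.7
finger_force: 49.6
```

```bash
python3 -m creep '[[-1,[0,0,-1],0],[-1,[0,0,-3],0],[-1,[0,0,-6],0],[-1,[0,0,-9],0],[-1,[0,0,-12],0],[-1,[0,0,-14.5],0],[-1,[2,0,-14.5],0],[-1,[5,0,-14.5],0],[-1,[9,2,-14.5],0],[-1,[9.1,5,-14.5],0],[-1,[9.1,9,-14.5],0],[-1,[9.1,13,-14.5],0]]' && python3 -m creep '[[-1,[0,4.5,0],0],[-1,[0,9,0],0],[-1,[0,13.5,0],0],[-1,[0,18,0],0],[-1,[0,22.5,0],0],[-1,[0,27,0],0],[-1,[0,30,0],0],[-1,[0,32,0],0],[-1,[0,33.4,0],0],[-1,[0,33.8,0],0],[-1,[0,33.8,0],0],[-1,[0,33.8,0],0]]'
python3 - <<'E'
from cell import manip
import cv2,numpy as np
a=manip.camera('scene')[:,:,::-1];b=manip.camera('side')[:,:,::-1]
cv2.imwrite('pics/s1.png',a);cv2.imwrite('pics/d1.png',b)
k=lambda i,x,y,w,h:cv2.resize(i[y:y+h,x:x+w],(800,h*800//w),interpolation=cv2.INTER_NEAREST)
cv2.imwrite('pics/c2.png',np.vstack([k(a,250,200,160,60),k(b,220,90,160,60)]))
E
```

```text
clock: 6.4
eef_pos: [437.8, -159.5, 230.2]
eef_rot: [-3.141, 0.001, 3.043]
wrist_force: [0.9, 0.8, -1.2]
finger_gap: 17.5
finger_force: 54.8
clock: 7.6
eef_pos: [470.9, 175.1, 229.6]
eef_rot: [-3.141, 0.0, 3.044]
wrist_force: [-0.3, 0.1, -2.1]
finger_gap: 17.7
finger_force: 54.8
```

View pics/c2.png

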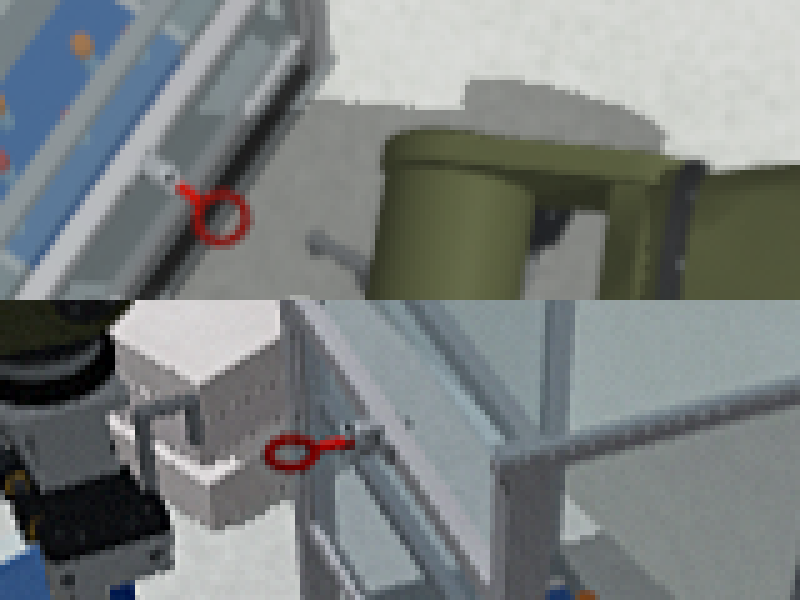

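Both cameras see the hook and the ring. Scene: hook end (313.6,248.6), ring (294,243.4). Side: prong tip (258.8,121.3), ring (278.4,120.6).

```bash
python3 - <<'E'
from h import *
from cell import manip
S=manip.camera_params('scene');D=manip.camera_params('side')
def seg(n,p,b):
    x0,y0,x1,y1=b
    for r in cv2.imread(f'pics/{n}.png')[y0:y1,x0:x1]: print(' '.join('%3d'%v for v in r.mean(1)))
seg('d1',D,(250,106,264,126)); print(); seg('s1',S,(308,242,324,256))
tcp=np.array([470.9,175.1,229.6]);u=np.array([.9953,-.097,0])
tip=np.array([547.4,169.1,327.7])
print('tip',proj(S,tip),proj(D,tip),'bar end',proj(S,tip+4.5*u+[0,0,32]),'topcorner side',proj(D,tip+4.5*u+[0,0,35]),proj(D,tip+[0,0,35]),'mid prong',proj(D,tip+[0,0,15]))
E
```

```text
132 135 138 138 134 133 131 133 180 204 160 130  90  98
131 128 138 139 137 142 138 138 130 155  88  93 100 106
115 150 136 136 140 122 129 115 117 124 100 100 101 105
125 138 125 118 116  89  99  80  79  93 109 103 100 100
114  84  98  88  86  84  85  81  77  70 114 101 101 103
 80  79  82  82  79  65  90  59  64  61 112 103 102 101
 81  72  57  82  70 110 137  39  59  65 110 103 101 106
 77 113 105 125 114 148 160  56  61  69 101 120  98 107
121 145 145 145 140 142 152  67  59  67  79 118  98 102
132 143 137 138 137 139 150  81  57  64  77 110 106 104
107 139 135 133 138 137 145  95  51  63  82 106 106 103
 86 130 130 133 134 136 145  87  48  66  74 108 103 103
121 190 170 120 129 135 136 120  59  53  77 107 103 105
120 235 211 181 103 153 131 139 115 101  95 104 105 100
 73 191 229 219 173 164 117 127 138 130  99 101 101 104
 51 143 188 222 222 200 180 171 126 126  93  99  83 115
 60 149 133 172 167 223 218 207 181 169  83 102  94 195
 59 137 140 126 120 179 199 223 215 211 176 184 184 225
 66 107 143 141 134 128 158 183 220 215 216 216 221 226
 63  96 143 139 135 138 136 130 172 
[... 433 characters left out ...]
105 109 121 128 131 133 132 132 134
131 131 129 108  79  86  95 103 104 106 109 118 126 126 133 133
132 132 132 125  84  82  92 100  99 103 105 105 106 113 125 129
133 133 133 129 111 109 117 120 108  98  99 103 104 104 107 117
135 133 134 134 133 132 133 133 129 109  93  95 101 105 105  95
135 133 134 135 136 134 133 134 133 128 112 104  97  94 101  88
134 133 133 135 135 136 135 134 132 132 131 127 114  82  84  77
132 132 132 132 133 136 135 132 130 131 132 130 123  89  73  69
tip [[312.7521764  250.09780284]] [[258.6082699  118.40451916]] bar end [[310.94849391 246.89303374]] topcorner side [[258.93399804 107.6299382 ]] [[257.40329957 108.02884225]] mid prong [[258.09879941 114.01985292]]
```

```bash
python3 -m creep '[[-1,[-1.5,0.2,0],0],[-1,[-3.5,0.4,0],0],[-1,[-5,0.6,0],0],[-1,[-5.8,0.65,0],0],[-1,[-6,0.65,0],0],[-1,[-6,0.65,0],0],[-1,[-6,0.65,0],0]]'
python3 - <<'E'
from cell import manip
import cv2,numpy as np
a=manip.camera('scene')[:,:,::-1];b=manip.camera('side')[:,:,::-1]
cv2.imwrite('pics/s2.png',a);cv2.imwrite('pics/d2.png',b)
k=lambda i,x,y,w,h:cv2.resize(i[y:y+h,x:x+w],(640,h*640//w),interpolation=cv2.INTER_NEAREST)
cv2.imwrite('pics/c3.png',np.vstack([k(a,262,222,64,30),k(b,250,96,64,30)]))
E
```

```text
clock: 8.4
eef_pos: [530.8, 176.4, 229.5]
eef_rot: [3.142, -0.0, 3.045]
wrist_force: [-0.9, -0.7, -1.4]
finger_gap: 17.7
finger_force: 54.8
```

View pics/c3.png

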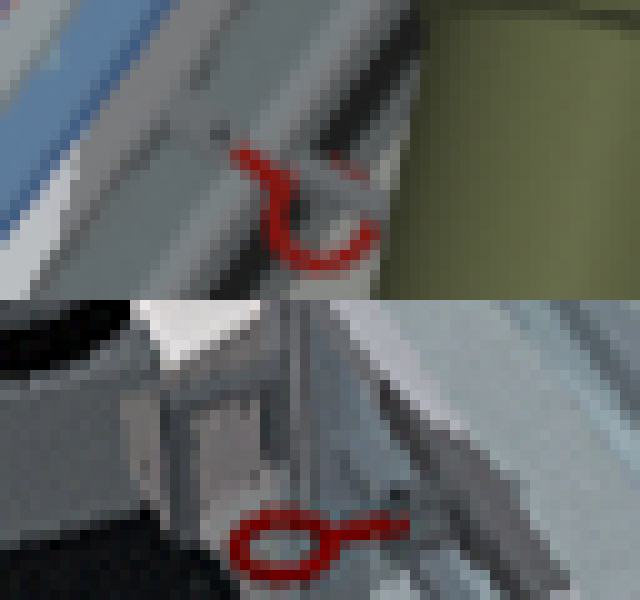

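The bar lies over the ring in the scene view, with the prong's dark end at about (291.7,243.3). In the side view the prong at u≈277.3 is above the ring centre at (278,120.3). I'll check the parallax numerically.

```bash
python3 - <<'E'
from h import *
from cell import manip
S=manip.camera_params('scene');D=manip.camera_params('side')
tip=np.array([607.3,170.4,327.6])
print(proj(S,tip),proj(D,tip),proj(D,tip+[0,0,12]))
for d in([5,0,0],[0,5,0]): print(proj(S,tip+d)-proj(S,tip),proj(D,tip+d)-proj(D,tip))
for n,b in(('s2',(286,236,302,250)),('d2',(270,104,286,130))):
    x0,y0,x1,y1=b;im=cv2.imread(f'pics/{n}.png')[y0:y1,x0:x1].astype(int)
    for i,r in enumerate(im): print(y0+i,' '.join(('R' if v[2]>v[1]+50 else ' ')+'%3d'%v.mean() for v in r))
E
```

```text
[[292.98428828 241.34234781]] [[277.1108027  111.87902797]] [[276.86531898 108.39721529]]
[[-1.61974939 -0.76181463]] [[ 1.52802417 -0.51543145]]
[[-0.81188374  1.6077391 ]] [[-0.80030238 -0.87895941]]
236   97  115  120  120  102   85   86   52   28   29   33   59   91   87   93  115
237 R 59 R 75   99  109   89   92   95   70   53   42   48   82   90   90  116  123
238 R 70 R 55 R 66   87   83  100  107  105   90   78   70   85   85  105  135  118
239   99 R 78 R 54 R 57 R 67   90   97  104  107  104   94   81   81  121  134  103
240  120   97 R 64 R 55 R 59   64   82   90   99  105  106  104   97  113  125   95
241  115   93   73 R 53 R 54   48   70   78   87   94  102  106  106  106  104   64
242  102   83   73 R 56 R 48   34   52   78   86   84   93   98  103  106  100   56
243   90   81 R 53 R 56 R 42   31   51   82   90   91  111  105   90   94   94   49
244   87   64 R 40 R 56 R 48   42   74   90   91  116  131  118 R 76   75   74   50
245   76   38   40 R 55 R 57   64   89   89  107  135  127   95 R 57 R 66   69   51
246   50   29   36 R 49 R 60 R 73   84   84  116  121  112
[... 1761 characters left out ...]
 78 R 50 R 40 R 50   92   98
122    9   11   76 R 55 R 33 R 53 R 65   82 R 78   76 R 53 R 40 R 48   84   98   93
123   14   13   35   65   71 R 33 R 30 R 35 R 35 R 34 R 34 R 50   77  100   93   96
124   27    9   11   39  114   91   84   65   72   88   56   82   87   93   95   92
125   21   16    9   22  102  117  112  103  109  107   82   93   88   92   92   90
126   11   15    7   10   85  114  107  111  108  105   94   94   87   94   90   90
127   11   14    5   10   85  121   82  114  107  102   86   91   84   92   92   91
128    8    5    4   33   93  120   98  112  108  100   76   91   82   93   90   91
129   39   32   67   70   92  112  107  107  106  103   85   98   80   95   90   89
```

```bash
python3 -m creep '[[-1,[0,0,1],0],[-1,[0,0,1.8],0],[-1,[0,0,2.3],0],[-1,[0,0,2.6],0],[-1,[0,0,2.8],0],[-1,[0,0,3],0],[-1,[0,0,3.2],0],[-1,[0,0,3.4],0],[-1,[0,0,3.4],0]]'
python3 - <<'E'
from cell import manip
import cv2,numpy as np
a=manip.camera('scene')[:,:,::-1];b=manip.camera('side')[:,:,::-1]
cv2.imwrite('pics/s3.png',a);cv2.imwrite('pics/d3.png',b)
k=lambda i,x,y,w,h:cv2.resize(i[y:y+h,x:x+w],(640,h*640//w),interpolation=cv2.INTER_NEAREST)
cv2.imwrite('pics/c4.png',np.vstack([k(a,262,222,64,30),k(b,250,96,64,30)]))
E
```

```text
clock: 9.4
eef_pos: [531.2, 176.5, 195.2]
eef_rot: [-3.142, -0.0, 3.045]
wrist_force: [-0.4, -0.3, -1.8]
finger_gap: 17.7
finger_force: 54.8
```

View pics/c4.png

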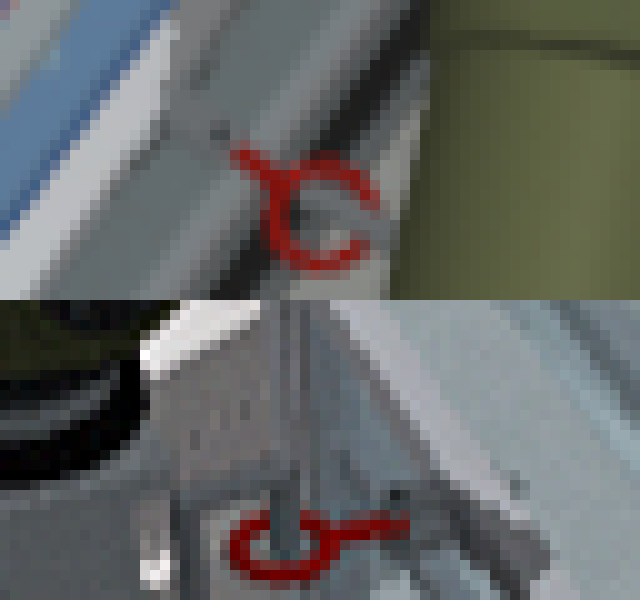

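The prong sits inside the ring in both views: scene (293,243) and side (278,119) with the prong crossing the hole. I'll start drawing down gently.

```bash
python3 -m creep '[[-1,[0,0,0.5],0],[-1,[0,0,1],0],[-1,[0,0,1.3],0],[-1,[0,0,1.5],0],[-1,[0,0,1.7],0],[-1,[0,0,1.9],0],[-1,[0,0,2.1],0],[-1,[0,0,2.3],0]]'; python3 -m creep '[[-1,[0,0,0.3],0],[-1,[0,0,0.6],0],[-1,[0,0,0.9],0],[-1,[0,0,1.2],0],[-1,[0,0,1.5],0],[-1,[0,0,1.8],0]]'
```

```text
clock: 10.3
eef_pos: [531.6, 176.5, 172.8]
eef_rot: [3.141, 0.001, 3.045]
wrist_force: [0.0, -0.9, 1.9]
finger_gap: 17.6
finger_force: 54.8
clock: 10.9
eef_pos: [531.3, 176.5, 154.2]
eef_rot: [-3.142, -0.0, 3.045]
wrist_force: [2.0, 0.5, 1.9]
finger_gap: 17.7
finger_force: 54.8
```

```bash
python3 -m creep '[[-1,[0,0,0.4],0],[-1,[0,0,0.8],0],[-1,[0,0,1.2],0],[-1,[0,0,1.6],0],[-1,[0,0,2],0],[-1,[0,0,2.4],0],[-1,[0,0,2.8],0]]'; python3 -m creep '[[-1,[0,0,0.4],0],[-1,[0,0,0.8],0],[-1,[0,0,1.2],0],[-1,[0,0,1.6],0],[-1,[0,0,2],0],[-1,[0,0,2.2],0]]'
python3 - <<'E'
from h import *
from cell import manip
D=manip.camera_params('side');S=manip.camera_params('scene')
for n,p in(('side',D),('scene',S)):
    im=manip.camera(n)[:,:,::-1].copy();cv2.imwrite(f'pics/{n}4.png',im)
for n in('side','scene'):
    im=cv2.imread(f'pics/{n}4.png').astype(int);m=(im[:,:,2]>110)&(im[:,:,1]<80)&(im[:,:,0]<80)
    if n=='side':m[:,320:]=0;m[200:]=0
    else:m[:200]=0;m[300:]=0;m[:,:275]=0;m[:,320:]=0
    ys,xs=np.nonzero(m);print(n,xs.min(),xs.max(),ys.min(),ys.max())
for z in(210,220,230,240): print(z,proj(D,[607.4,169.8,z]),proj(S,[607.4,169.8,z]))
E
```

```text
clock: 11.6
eef_pos: [531.2, 176.5, 126.1]
eef_rot: [-3.142, -0.0, 3.045]
wrist_force: [1.2, -0.2, 3.0]
finger_gap: 17.5
finger_force: 54.8
clock: 12.2
eef_pos: [531.1, 176.4, 103.9]
eef_rot: [-3.141, -0.0, 3.045]
wrist_force: [0.9, -1.0, 1.7]
finger_gap: 17.4
finger_force: 54.8
side 279 317 137 144
scene 288 301 242 253
210 [[279.44611446 143.32038061]] [[295.94039868 249.54899345]]
220 [[279.2706612  140.83669103]] [[295.71415747 248.89092878]]
230 [[279.0930475  138.32124831]] [[295.48453574 248.22296368]]
240 [[278.91323477 135.77345978]] [[295.25145752 247.54487411]]
```

```bash
python3 -m creep '[[-1,[0,0,0.2],0],[-1,[0,0,0.4],0],[-1,[0,0,0.6],0],[-1,[0,0,0.8],0],[-1,[0,0,0.8],0]]'; python3 -m creep '[[-1,[0,0,0.1],0],[-1,[0,0,0.2],0],[-1,[0,0,0.2],0]]'
```

```text
clock: 12.8
eef_pos: [531.1, 176.5, 96.1]
eef_rot: [-3.141, -0.0, 3.045]
wrist_force: [0.8, 0.4, 1.4]
finger_gap: 17.5
finger_force: 54.8
clock: 13.1
eef_pos: [531.2, 176.5, 94.3]
eef_rot: [-3.142, -0.0, 3.045]
wrist_force: [0.7, 0.1, 1.5]
finger_gap: 17.7
finger_force: 54.8
```

```bash
python3 -m creep '[[-1,[0,0,0.05],0],[-1,[0,0,0.1],0],[-1,[0,0,0.1],0]]'
```

```text
clock: 13.4
eef_pos: [531.2, 176.5, 93.4]
eef_rot: [-3.142, -0.0, 3.045]
wrist_force: [1.2, 0.1, 1.1]
finger_gap: 17.3
finger_force: 54.8
```

```bash
python3 -m creep '[[-1,[0,0,0.05],0],[-1,[0,0,0.1],0],[-1,[0,0,0.15],0],[-1,[0,0,0.15],0]]';  python3 -m creep '[[-1,[0,0,0.05],0],[-1,[0,0,0.1],0],[-1,[0,0,0.1],0]]'
```

```text
clock: 13.8
eef_pos: [531.3, 176.5, 91.9]
eef_rot: [-3.142, 0.0, 3.045]
wrist_force: [1.2, -0.7, 2.4]
finger_gap: 17.5
finger_force: 54.8
clock: 14.1
eef_pos: [531.3, 176.5, 91.0]
eef_rot: [3.142, 0.0, 3.045]
wrist_force: [0.9, -0.2, 3.7]
finger_gap: 17.8
finger_force: 54.8
```

```bash
python3 -m creep '[[-1,[0,0,0.05],0],[-1,[0,0,0.1],0],[-1,[0,0,0.1],0]]'
```

```text
clock: 14.4
eef_pos: [531.3, 176.5, 90.0]
eef_rot: [3.142, 0.0, 3.045]
wrist_force: [0.5, -0.0, 3.6]
finger_gap: 18.0
finger_force: 54.8
```

```bash
python3 -m creep '[[-1,[0,0,0.05],0],[-1,[0,0,0.05],0]]'
```

```text
clock: 14.6
eef_pos: [531.3, 176.5, 89.5]
eef_rot: [3.142, 0.0, 3.045]
wrist_force: [1.5, 0.5, 4.7]
finger_gap: 17.2
finger_force: 54.8
```

```bash
python3 -m creep '[[-1,[0,0,0.05],0],[-1,[0,0,0.05],0]]'
```

```text
clock: 14.8
eef_pos: [531.3, 176.5, 89.0]
eef_rot: [3.142, 0.0, 3.045]
wrist_force: [2.2, 1.5, 4.6]
finger_gap: 17.6
finger_force: 54.8
```

```bash
python3 -m creep '[[-1,[0,0,0.03],0],[-1,[0,0,0.03],0]]'
```

```text
clock: 15.0
eef_pos: [531.4, 176.5, 88.7]
eef_rot: [3.142, 0.0, 3.045]
wrist_force: [0.8, 0.1, 5.4]
finger_gap: 17.8
finger_force: 54.8
```

```bash
python3 -m creep '[[-1,[0,0,0.03],0],[-1,[0,0,0.03],0]]'
```

```text
clock: 15.2
eef_pos: [531.4, 176.5, 88.5]
eef_rot: [3.141, 0.0, 3.045]
wrist_force: [1.2, -0.7, 5.3]
finger_gap: 17.7
finger_force: 54.8
```

```bash
python3 -m creep '[[-1,[0,0,0.03],0],[-1,[0,0,0.03],0]]'
```

```text
clock: 15.4
eef_pos: [531.4, 176.5, 88.2]
eef_rot: [3.141, 0.0, 3.045]
wrist_force: [1.7, -0.1, 5.2]
finger_gap: 17.6
finger_force: 54.8
```

```bash
python3 -m creep '[[-1,[0,0,0.03],0],[-1,[0,0,0.03],0]]'
```

```text
clock: 15.6
eef_pos: [531.5, 176.5, 88.0]
eef_rot: [3.141, 0.001, 3.045]
wrist_force: [1.9, -0.2, 6.8]
finger_gap: 17.9
finger_force: 54.8
```

```bash
python3 -m creep '[[-1,[0,0,0.03],0],[-1,[0,0,0.03],0]]'
```

```text
clock: 15.8
eef_pos: [531.6, 176.5, 87.9]
eef_rot: [3.141, 0.001, 3.045]
wrist_force: [1.6, -0.6, 6.9]
finger_gap: 17.4
finger_force: 54.8
```

```bash
python3 -m creep '[[-1,[0,0,0.03],0],[-1,[0,0,0.03],0]]'
```

```text
clock: 16.0
eef_pos: [531.8, 176.6, 87.7]
eef_rot: [3.141, 0.001, 3.045]
wrist_force: [2.8, -0.3, 7.8]
finger_gap: 17.5
finger_force: 54.8
```

```bash
python3 -m creep '[[-1,[0,0,0.04],0],[-1,[0,0,0.04],0],[-1,[0,0,0.04],0]]'
python3 - <<'E'
from h import *
from cell import manip
im=manip.camera('side')[:,:,::-1].copy();cv2.imwrite('pics/side5.png',im)
im=im.astype(int);m=(im[:,:,2]>110)&(im[:,:,1]<80)&(im[:,:,0]<80);m[:,320:]=0;m[200:]=0
ys,xs=np.nonzero(m);print(xs.min(),xs.max(),ys.min(),ys.max())
for i in range(3): manip.camera('side');print(manip.read_state()['wrist_force'].round(1))
E
```

```text
clock: 16.3
eef_pos: [531.9, 176.6, 87.6]
eef_rot: [3.141, 0.002, 3.045]
wrist_force: [1.7, -0.2, 9.9]
finger_gap: 17.4
finger_force: 54.8
277 317 140 146
[1.7 0.1 9.7]
[ 1.2 -1.  10.1]
[ 1.2 -0.6 10.4]
```

Net force is about 11.8 N and rising with no motion, and the ring height works out at about 211. The sash is home. I'll lift off, then check for drag and that the sash stayed shut.

```bash
python3 -m creep '[[-1,[0,0,-0.2],0],[-1,[0,0,-0.5],0],[-1,[0,0,-0.8],0],[-1,[0,0,-1.1],0],[-1,[0,0,-1.4],0],[-1,[0,0,-1.4],0]]'; python3 -m creep '[[-1,[0,0,-0.6],0],[-1,[0,0,-1.2],0],[-1,[0,0,-1.8],0],[-1,[0,0,-2.4],0],[-1,[0,0,-3],0],[-1,[0,0,-3.6],0],[-1,[0,0,-3.6],0]]'
python3 - <<'E'
from h import *
from cell import manip
im=manip.camera('side')[:,:,::-1].copy();cv2.imwrite('pics/side6.png',im)
a=manip.camera('scene')[:,:,::-1].copy();cv2.imwrite('pics/scene6.png',a)
i2=im.astype(int);m=(i2[:,:,2]>110)&(i2[:,:,1]<80)&(i2[:,:,0]<80);m[:,320:]=0;m[200:]=0
ys,xs=np.nonzero(m);print(xs.min(),xs.max(),ys.min(),ys.max())
k=lambda i,x,y,w,h:cv2.resize(i[y:y+h,x:x+w],(640,h*640//w),interpolation=cv2.INTER_NEAREST)
cv2.imwrite('pics/c6.png',np.vstack([k(im,240,90,80,64)]))
E
```

```text
clock: 17.1
eef_pos: [531.3, 176.5, 101.1]
eef_rot: [3.141, 0.0, 3.045]
wrist_force: [-0.5, -0.6, -1.4]
finger_gap: 17.4
finger_force: 54.8
clock: 17.8
eef_pos: [531.6, 176.6, 137.8]
eef_rot: [3.141, 0.001, 3.045]
wrist_force: [-0.4, -0.1, -1.5]
finger_gap: 17.7
finger_force: 54.8
276 317 140 145
```

View pics/c6.png

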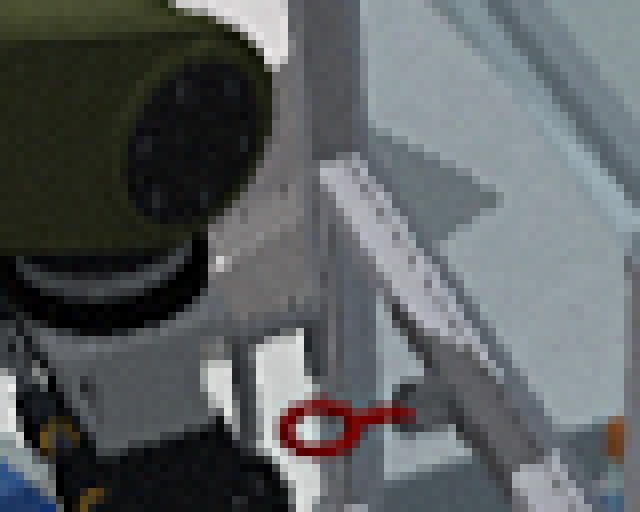

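The hook is clear above the ring, with the prong end at crop (312,375) and the ring at (320,428). Next I'll check numerically for sash spring-back.

```bash
python3 - <<'E'
import cv2,numpy as np
a=cv2.imread('pics/side5.png',0).astype(np.float32);b=cv2.imread('pics/side6.png',0).astype(np.float32);c=cv2.imread('pics/side4.png',0).astype(np.float32)
for n,(y0,y1,x0,x1) in dict(clevis=(132,152,287,300),rail=(108,160,286,312),bg=(60,120,320,400)).items():
    for o,im in(('5->6',b),('5->4',c)):
        M=np.eye(2,3,dtype=np.float32)
        try: cc,M=cv2.findTransformECC(a[y0:y1,x0:x1],im[y0:y1,x0:x1],M,cv2.MOTION_TRANSLATION);print(n,o,cc,M[:,2])
        except cv2.error: print(n,o,'fail')
d=lambda im:im[132:152,287:300]
print(abs(d(a)-d(b)).mean(),abs(d(a)-d(c)).mean())
E
```

```text
clevis 5->6 0.6767205478223695 [ 0.95231354 -0.15170991]
clevis 5->4 fail
rail 5->6 0.8145021472823929 [ 0.2687112  -0.09804996]
rail 5->4 0.7728227354218865 [ 0.32182828 -2.4729853 ]
bg 5->6 0.999726898851981 [-0.00217879  0.00202681]
bg 5->4 0.9997394812374778 [-0.00397894  0.00675381]
16.688461 37.065384
```

```bash
python3 -m creep '[[-1,[0,0,1],0],[-1,[0,0,2],0],[-1,[0,0,3],0],[-1,[0,0,3.8],0],[-1,[0,0,4.2],0],[-1,[0,0,4.4],0],[-1,[0,0,4.5],0],[-1,[0,0,4.5],0]]'; for i in 1 2; do python3 -m creep '[[-1,[0,0,0.05],0],[-1,[0,0,0.1],0],[-1,[0,0,0.1],0]]' | egrep 'pos|wrist'; done
```

```text
clock: 18.7
eef_pos: [531.4, 176.5, 91.9]
eef_rot: [3.141, 0.0, 3.045]
wrist_force: [1.1, -0.1, -1.8]
finger_gap: 17.8
finger_force: 54.8
eef_pos: [531.3, 176.5, 90.8]
wrist_force: [-0.1, -0.3, -1.5]
eef_pos: [531.2, 176.5, 89.7]
wrist_force: [-0.2, -0.5, -1.4]
```

```bash
python3 -m creep '[[-1,[0,0,0.05],0],[-1,[0,0,0.05],0]]' | egrep 'pos|wrist';python3 -m creep '[[-1,[0,0,0.05],0],[-1,[0,0,0.05],0]]' | egrep 'pos|wrist'
```

```text
eef_pos: [531.2, 176.5, 89.2]
wrist_force: [0.2, 0.2, -1.3]
eef_pos: [531.4, 176.5, 88.9]
wrist_force: [0.4, -0.2, -0.2]
```

```bash
for i in 1 2; do python3 -m creep '[[-1,[0,0,0.03],0],[-1,[0,0,0.03],0]]' | egrep 'pos|wrist'; done
```

```text
eef_pos: [531.4, 176.5, 88.7]
wrist_force: [0.5, -0.4, 0.8]
eef_pos: [531.5, 176.5, 88.4]
wrist_force: [0.8, -0.2, 1.9]
```

```bash
for i in 1 2; do python3 -m creep '[[-1,[0,0,0.04],0],[-1,[0,0,0.04],0]]' | egrep 'pos|wrist'; done
```

```text
eef_pos: [531.6, 176.6, 88.1]
wrist_force: [0.7, -1.0, 5.3]
eef_pos: [531.8, 176.6, 87.9]
wrist_force: [1.8, -0.5, 6.4]
```

```bash
for i in 1 2; do python3 -m creep '[[-1,[0,0,0.04],0],[-1,[0,0,0.04],0]]' | egrep 'pos|wrist'; done
```

```text
eef_pos: [531.9, 176.6, 87.7]
wrist_force: [1.0, -0.7, 7.0]
eef_pos: [532.1, 176.6, 87.6]
wrist_force: [2.1, 0.5, 9.7]
```

```bash
python3 -m creep '[[-1,[0,0,-0.3],0],[-1,[0,0,-1],0],[-1,[0,0,-2],0],[-1,[0,0,-3],0],[-1,[0,0,-4],0],[-1,[0,0,-5],0],[-1,[0,0,-5.2],0],[-1,[2,0,-5.2],0],[-1,[4,0,-5.2],0],[-1,[7,0,-7],0],[-1,[9,0,-11],0],[-1,[9,0,-14.5],0]]' && python3 -m creep '[[-1,[0,-4,0],0],[-1,[0,-8.5,0],0],[-1,[0,-13,0],0],[-1,[0,-17.5,0],0],[-1,[0,-22,0],0],[-1,[0,-26.5,0],0],[-1,[0,-31,0],0],[-1,[0,-35,0],0],[-1,[0,-39,0],0],[-1,[0,-42,0],0],[-1,[0,-42,0],0],[-1,[0,-42,0],0]]'
```

```text
clock: 22.1
eef_pos: [439.7, 185.4, 233.0]
eef_rot: [-3.141, -0.001, 3.046]
wrist_force: [-0.1, 0.5, -1.8]
finger_gap: 17.6
finger_force: 54.8
clock: 23.3
eef_pos: [400.8, -232.9, 231.3]
eef_rot: [3.141, -0.001, 3.043]
wrist_force: [0.4, -0.3, -1.7]
finger_gap: 17.5
finger_force: 54.8
```

```bash
python3 -m creep '[[-1,[-3,-1.4,0],0],[-1,[-6,-2.7,0],0],[-1,[-9,-4,0],0],[-1,[-11,-5,0],0],[-1,[-12.1,-5.45,0],0],[-1,[-12.1,-5.45,3],0],[-1,[-12.1,-5.45,6],0],[-1,[-12.1,-5.45,8],0],[-1,[-12.1,-5.45,9],0],[-1,[-12.1,-5.45,9],0],[-1,[-12.1,-5.45,9],0],[-1,[-12.1,-5.45,9],0]]'
python3 look.py w7
python3 - <<'E'
from h import *
from cell import manip
im=manip.camera('side')[:,:,::-1].copy();cv2.imwrite('pics/d7.png',im)
s=manip.read_state();print(s['eef_pos'],s['eef_rot'])
E
```

```text
clock: 24.5
eef_pos: [516.7, -298.9, 143.0]
eef_rot: [-3.141, 0.002, 3.045]
wrist_force: [-0.6, -0.8, -0.5]
finger_gap: 17.3
finger_force: 54.8
24.5 [ 516.72910864 -298.85579106  142.97602706] [-3.14062019e+00  1.82880654e-03  3.04493832e+00] [-5.85708887e-01  4.71378188e-01  1.46835628e+00  7.42512167e-07
  1.19978690e+00 -2.05985026e+00] [-0.005  0.003  0.004 -0.    -0.005 -0.001] [ 446.03992529 -291.2410811   307.77593632]
[ 516.52956499 -298.91077083  142.58250144] [-3.14083416e+00  1.39988303e-03  3.04475811e+00]
```

```bash
python3 -m creep '[[-1,[0,0,0.8],0],[-1,[0,0,1.6],0],[-1,[0,0,2.2],0],[-1,[0,0,2.8],0],[-1,[0,0,3.3],0],[-1,[0,0,3.3],0]]'; python3 -m creep '[[-1,[0,0,0.5],0],[-1,[0,0,1],0],[-1,[0,0,1.5],0],[-1,[0,0,2],0],[-1,[0,0,2.2],0],[-1,[0,0,2.2],0]]'
```

```text
clock: 25.2
eef_pos: [515.9, -298.6, 107.6]
eef_rot: [3.141, -0.001, 3.045]
wrist_force: [0.5, -0.1, -1.8]
finger_gap: 18.1
finger_force: 54.8
clock: 25.8
eef_pos: [516.1, -298.7, 86.2]
eef_rot: [3.141, -0.001, 3.045]
wrist_force: [0.2, 0.4, -1.1]
finger_gap: 17.5
finger_force: 54.8
```

Insertion was free of contact. Now the last couple of millimetres, gently.

```bash
for i in 1 2 3; do python3 -m creep '[[-1,[0,0,0.04],0],[-1,[0,0,0.08],0],[-1,[0,0,0.08],0]]'|egrep 'pos|wrist'; done
```

```text
eef_pos: [516.2, -298.8, 85.9]
wrist_force: [0.1, -0.1, -1.5]
eef_pos: [516.2, -298.8, 84.9]
wrist_force: [1.1, -0.3, -1.5]
eef_pos: [516.3, -298.8, 84.4]
wrist_force: [-0.5, 0.2, 2.2]
```

```bash
python3 -m creep '[[-0.55,[0,0,0],0],[-0.55,[0,0,0],0],[-0.3,[0,0,0],0],[0,[0,0,0],0],[0.5,[0,0,0],0],[1,[0,0,0],0],[1,[0,0,0],0],[1,[0,0,0],0],[1,[0,0,0],0],[1,[0,0,0],0]]' && python3 -m creep '[[1,[0.3,0,-1],0],[1,[0.5,0,-3],0],[1,[0.5,0,-6],0],[1,[0.5,0,-10],0],[1,[0.5,0,-14],0],[1,[0.5,0,-18],0],[1,[2,0,-20],0],[1,[5,0,-20],0],[1,[9,0,-20],0],[1,[12,0,-20],0],[1,[12,0,-20],0],[1,[12,0,-20],0]]'
python3 - <<'E'
from h import *
from cell import manip
for n in('side','scene'):cv2.imwrite(f'pics/{n}9.png',manip.camera(n)[:,:,::-1])
a=cv2.imread('pics/side0.png').astype(int);b=cv2.imread('pics/side9.png').astype(int)
print('rod region diff',abs(a-b)[250:330,310:385].mean(), 'max', abs(a-b)[250:330,310:385].max(),'bottles',abs(a-b)[250:370,385:440].mean(),'orange',abs(a-b)[215:258,355:385].mean(),'rack/bg',abs(a-b)[60:115,330:400].mean(),'tipbox',abs(a-b)[135:175,205:250].mean())
m=(b[:,:,2]>110)&(b[:,:,1]<80)&(b[:,:,0]<80);m[:,320:]=0;m[200:]=0
ys,xs=np.nonzero(m);print(xs.min(),xs.max(),ys.min(),ys.max())
g=lambda n:cv2.imread(f'pics/{n}.png',0).astype(np.float32)[125:155,268:305]
for n in('side6',):
    cc,M=cv2.findTransformECC(g(n),g('side9'),np.eye(2,3,dtype=np.float32),cv2.MOTION_TRANSLATION);print(n,cc,M[:,2])
E
```

```text
clock: 27.7
eef_pos: [516.2, -298.8, 84.1]
eef_rot: [3.142, -0.0, 3.045]
wrist_force: [1.3, 0.0, -0.1]
finger_gap: 81.2
finger_force: 0.0
clock: 28.9
eef_pos: [396.6, -287.3, 285.2]
eef_rot: [-3.141, 0.001, 3.044]
wrist_force: [0.2, 0.2, 0.4]
finger_gap: 93.9
finger_force: 0.0
rod region diff 44.93566666666667 max 191 bottles 30.411969696969695 orange 26.660723514211885 rack/bg 26.35203463203463 tipbox 67.65925925925926
275 317 140 146
side6 0.4138563463706433 [ 1.2705729  -0.09542656]
```

```bash
python3 -m creep '[[1,[5,5,-2],0],[1,[9,9,-2],0],[1,[9,14,-2],0],[1,[9,18,-2],0],[1,[9,22,-2],0],[1,[9,27,-2],0],[1,[9,31,-2],0],[1,[9,36,-2],0],[1,[9,40,-2],0],[1,[9,45,-2],0],[1,[9,49,-2],0],[1,[9,49,-2],0]]' && python3 -m creep '[[1,[0,4,0],0],[1,[0,8,0],0],[1,[0,12,0],0],[1,[2,16,0],0],[1,[5,20,0],0],[1,[8,24,0],0],[1,[8,28,0],0],[1,[8,28,0],0],[1,[8,28,0],0]]'
python3 - <<'E'
from h import *
from cell import manip
for n in('side','scene'):cv2.imwrite(f'pics/{n}10.png',manip.camera(n)[:,:,::-1])
def cmp(n,bs):
    a=cv2.imread(f'pics/{n}0.png',0).astype(np.float32);b=cv2.imread(f'pics/{n}10.png',0).astype(np.float32)
    for k,(x0,y0,x1,y1) in bs.items():
        A,B=a[y0:y1,x0:x1],b[y0:y1,x0:x1]
        try: cc,M=cv2.findTransformECC(A,B,np.eye(2,3,dtype=np.float32),cv2.MOTION_TRANSLATION);r=(round(cc,4),M[:,2].round(2))
        except cv2.error: r='fail'
        print(n,k,round(float(abs(A-B).mean()),1),r)
cmp('side',dict(rod=(312,248,375,325),hook=(350,250,372,275),botA=(380,250,415,300),botB=(395,325,440,370),orange=(355,217,382,258),tip=(205,135,250,175),rack=(310,145,365,200)))
cmp('scene',dict(rod=(355,118,395,172),hook=(360,120,376,136),botA=(328,108,352,140),botB=(370,84,392,114),tip=(272,314,315,362),rack=(235,195,285,250)))
b=cv2.imread('pics/side10.png').astype(int)
m=(b[:,:,2]>110)&(b[:,:,1]<80)&(b[:,:,0]<80);m[:,320:]=0;m[200:]=0
ys,xs=np.nonzero(m);print(xs.min(),xs.max(),ys.min(),ys.max())
E
```

```text
clock: 30.2
eef_pos: [354.5, 213.1, 303.5]
eef_rot: [-3.141, -0.002, 3.05]
wrist_force: [0.9, -0.7, 0.6]
finger_gap: 94.3
finger_force: 0.0
clock: 31.1
eef_pos: [302.2, 495.8, 303.2]
eef_rot: [-3.14, -0.001, 3.046]
wrist_force: [0.9, -0.5, 0.2]
finger_gap: 94.1
finger_force: 0.0
side rod 2.9 (0.9976, array([0.05, 0.14], dtype=float32))
side hook 3.7 (0.9926, array([0.1 , 0.07], dtype=float32))
side botA 1.6 (0.9999, array([ 0.02, -0.01], dtype=float32))
side botB 1.6 (0.9999, array([-0.01,  0.  ], dtype=float32))
side orange 1.9 (0.9999, array([-0.01,  0.02], dtype=float32))
side tip 34.5 (0.5998, array([ 0.42, -0.83], dtype=float32))
side rack 5.9 (0.8106, array([0.14, 0.24], dtype=float32))
scene rod 1.6 (0.9977, array([ 0.08, -0.07], dtype=float32))
scene hook 2.9 (0.9685, array([ 0.14, -0.02], dtype=float32))
scene botA 0.6 (0.9995, array([-0.  ,  0.02], dtype=float32))
scene botB 0.5 (1.0, array([0.  , 0.01], dtype=float32))
scene tip 17.4 (0.5695, array([-0.8 , -1.12], dtype=float32))
scene rack 9.0 (0.6386, array([2.01, 1.43], dtype=float32))
275 289 140 146
```

```bash
python3 -c "
from cell import manip
print(manip.sign_off())"
```

```text
the job is handed in; nothing more can be done
None
```

I drew the sash down to its stop (about 12 N peak net wrist force, under the 15 N limit), stood the rod back upright in its stand and let go of it; the bottles show no movement, the tip box and tube rack pictures were inconclusive though the arm never went near them, and the job was handed in at about 31 s.

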